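Take the spent filter cassette out of the suction pump

ROBOT

A 6-joint arm with a two-finger parallel gripper is mounted at the origin on a cart in front of the work surface, level with it; the furniture and walls round the work are solid. World frame = base frame: x ahead of the robot, y to its left, z up, the work surface at z = 0. Lengths are in mm, angles in rad, forces in N, time in s.
With the tool pointing down it reaches from about 350 to 775 mm from the base axis. Payload 7.3 kg.
Tool frame: the origin (TCP) lies on the front face of the gripper's body, between the roots of the fingers; the fingertips stand 66 mm ahead of it and the grasp point (between the pads) lies 47 mm ahead of it (bot.tip_extent is the distance from the TCP to the fingertips, in mm); z points along the fingers, y is the line along which they close (so a half turn about z gives the same grasp; the last joint's range is limited). The gripper opens to 92 mm and grips with 3 to 60 N. Pads are 19 mm wide; open, the fingers measure 130 mm over their backs; the gripper's body (75 mm by 190 mm) begins 47 mm behind the grasp point.
Start: joints at [1.029, 0.342, 1.524, -0, 1.275, -0.146], TCP at [202.396, 484.432, 292.241] pointing down, gripper open.
Joint ranges: [-2.53, 2.53], [-0.77, 2.02], [0.04, 2.7], [-1, 4.14], [0.28, 2.66], [-3.11, 3.11]. Speed limits (rad/s): [2.57, 2.57, 3.14, 3.14, 3.14, 3.14].

INTERFACE

Orientations are given as [roll, pitch, yaw] about the fixed x, y, z axes, in that order (R = Rz(yaw) Ry(pitch) Rx(roll)).
In Python, from plant import readout, viewer, order, bot gives the robot as it stands.
- The arm moves only by the shell command python3 -m creep 'ROWS'. ROWS is text: rows parted by semicolons, each of 7 numbers parted by spaces: the shift along the world's x, y, z in m, then the turn, a rotation vector about the world's x, y, z in rad, then the opening in per cent of the stroke, from 0 (shut) to 100 (fully open). A call has 1 to 8 rows; each row shifts and turns the commanded pose from where the row before left it; what a row does not reach is not made up. A row lasts 1/12 s, in which the tool goes at most 41.7 mm and 7.16 degrees, less where a joint would pass 70% of its speed; a pose out of reach is approached as far as the arm can. A call is refused whole if a number of a shift passes 0.0417 or a number of a turn 0.125, either way. A call with a gripper value outside its range is refused whole. The fingers move at their own pace and stop on an object; the grip force is fixed at half the most. Time passes only in rows, so rows that do not move let the fingers close. It gives the time, the measured TCP pose, the force, the opening and the grip force at its end, in the units of the state.
- readout.get_obs(): the state, without advancing time (a new reading comes with each control period).
- viewer.capture(name): name is "scene" or "top" or "wrist"; returns the picture (480x640x3 uint8, red, green, blue); there is no depth.
- viewer.camera_info(name): a dict with "fx", "fy", "cx", "cy" (pixels), "D" ([k1, k2, p1, p2, k3] as OpenCV has them; the pictures are not rectified), "origin" and "rotation" of the camera in the world. Camera axes: x right, y up, looking along -z (the intrinsics and any distortion apply to the point x, -y, -z); pixel columns grow to the right and rows downward; lengths in mm; the calibration is good to about 2 mm. A picture is of the moment at which its call begins: read the wrist's pose just before it. camera_info takes no time and is no camera call; for the wrist camera it gives the pose at the moment of the call.
- order.close_job(): hands the job in; it is judged then, once.
The state is a dict: "time": time; "joint_positions": joint angles; "dq": joint speeds; "tau": joint torques, N m; "tool_pos": TCP position; "tcp_rot": TCP orientation; "contact_force": force on the tool from outside, world axes, zero at the start; "moment": the same for the moment, N m; "grip_width": finger opening in mm; "finger_force": force on a finger pad.
Only numpy, scipy, OpenCV 4.12 (cv2) and the standard library are available. Lean on these libraries where they do the work, as an engineer would, in place of code of your own. Each camera call takes 0.05 s, during which the arm holds its last target. There are 200 camera calls.

TASK

The suction pump's filter is spent and has to come out. First lift the canister off the pump's stand and set it upright on the table beside the pump; then press the orange ejector key all the way home without forcing it, so that the edge of the filter rises out of the sloping deck, and draw the filter out along its slot without wrenching it. Put it into the blue tray, not dropping it but letting go only once it touches the bottom, and leave the tray and the other things on the table where they are.

Things in the scene. Friction and masses are not known exactly. Their poses are not given: they have to be found in the camera images.
- pump: White bench suction pump, too heavy to shift. Origin at table height, x towards its back, y to its left, z up; its front (-x) faces the robot. The console takes x from -20 to 115 mm, y from -100 to 100 mm; its deck slopes up to the back at 25 degrees, 99 mm high at x = -20 and 154 mm at x = 98. A hose nipple stands out 26 mm from its right side at x = 20 mm, 60 mm high
- stand (a point): Middle of the canister's seat on the pump's stand, at (-73, 0, 20) mm in the pump's frame: a plate in front of the console, 20 mm high, x from -126 to -20 mm, y from -60 to 60 mm, with a collar 12 mm high round the canister's foot
- slot_mouth (a point): Middle of the filter slot's mouth in the deck, at (35, 0, 125) mm in the pump's frame. The slot is 83 mm long along the pump's y and 10 mm wide. Slot and ejector key run square to the deck: outwards is U = (-0.423, 0, 0.906) in the pump's frame, 25 degrees off vertical towards the front. The deck is flat for 45 mm downhill and 60 mm uphill of it
- filter: Flat cassette, blue frame with white pleats, 8 mm thick (its x), 80 mm wide (its y), 90 mm high (its z), 0.05 to 0.08 kg. Origin in the middle of its bottom edge. It starts in the slot with its z along U, its top edge 1 mm below the deck, out of reach of fingers until the ejector has raised it; a sprung rubber seal holds it with a few newtons of friction
- filter_edge (a point): Middle of the filter's top edge, where it is to be gripped, across its 8 mm. In the slot it has 2 mm of play and the seal holds it uphill; more than 50 N of side load or skewed pull between filter and slot would crack it, so centre the grip on it by feel and pull along U
- filter_mid (a point): Centre of the filter
- eject_key (a joint): Travel of the orange ejector key, m: 0 up, 0.014 home on its rubber-buffered stop. Pressing it (along -U, with 4 to 12 N) lifts the filter by the same distance, so at the stop the filter's edge stands 13 mm proud of the deck. It stays where it is left. Over 40 N would break it: press slowly and feel for the stop
- key_top (a point): Middle of the key's top face, 22 mm (along the pump's y) by 20 mm, 18 mm above the deck when up and 4 mm when home; at y = 72 mm in the pump's frame, left of the slot
- canister: Clear collection canister with a blue lid of 94 mm diameter and a blue arch handle, 178 mm high in all, 0.15 to 0.31 kg. Origin in the middle of its underside (80 mm across), z up, handle along its y. It stands loose in the stand's collar, 20 mm above the table, in front of the deck and in the way of the filter
- canister_handle (a point): Middle of the handle's bar, on the canister's axis 172 mm above its underside. The bar is round, 12 mm thick, level along the canister's y, straight for 52 mm, with 36 mm free beneath it down to the lid; two port stubs 9 mm high stand on the lid 22 mm either side of the bar
- blue_tray: Open blue tray with a white thermometer hooked over its front rim (one piece), 0.6 kg. Origin at its underside, x to the back, y to the left; inside it measures x from -41 to 85 mm and y from -89 to 89 mm, floor 2 mm up, walls 10 mm thick and 55 mm high. The thermometer reaches to 101 mm in front of the origin
- tape_roll: Roll of tape, 45 mm across and 48 mm high, standing; origin under its centre; bystander
- spray_bottle: Trigger spray bottle, 69 x 87 x 232 mm; origin under its centre; bystander
- blue_cap_vial: Vial with blue cap, 32 mm across, 66 mm high; origin under its centre; bystander
- violet_cap_vial: Vial with violet cap, 30 mm across, 66 mm high; origin under its centre; bystander
- green_label_vial: Vial with green label, 24 mm across, 50 mm high; origin under its centre; bystander
- medicine_box: Flat white medicine carton lying, 71 x 105 x 24 mm; origin under its centre; bystander
Things that resemble listed ones, but are neither listed nor needed, are in the scene too. There is more than one size of the canister; the one meant has the size given above.

How it is judged:
By the outcome, as a careful person would: the job done as asked, in the order asked, and still so for the second after the job is handed in, with the robot touching nothing.
It also fails if it takes over 59 s, if anything falls off the work surface, if the arm or the gripper's body presses on something with over 40 N, if the wrist force passes 120 N, or if a joint passes its speed limit or range.

## Working session

There is one attempt and no reset: what is moved stays moved. The work goes in short steps, Python scripts to look and compute and a shell command to move; the robot and the scene stay as the last step left them, time stands still between calls to the robot, and variables do not carry over. Pictures are saved under pics/ and viewed, at most 10 in all, crops included, and the job is handed in when it is done.

```bash
ls; mkdir -p pics
python3 - <<'E'
from plant import readout, viewer
import cv2
print(readout.get_obs())
for n in("scene","top"):
    cv2.imwrite(f"pics/{n}0.png",viewer.capture(n)[:,:,::-1]); print(viewer.camera_info(n))
E
```

```text
pics
{'time': 0.0, 'joint_positions': array([ 1.02898773e+00,  3.42734767e-01,  1.52499050e+00,  4.56821350e-06,
        1.27535942e+00, -1.46014277e-01]), 'dq': array([ 0.00094304,  0.00011749, -0.0001658 ,  0.00081616, -0.00072632,
        0.00034953]), 'tau': array([ 2.33612918e-03, -4.31233513e+01, -2.44222963e+01,  7.19628436e-02,
        5.58283541e-02, -1.15244920e-04]), 'tool_pos': array([202.24546497, 484.17109968, 291.54787528]), 'tcp_rot': array([-3.14011713e+00, -2.21406287e-04,  2.74579684e+00]), 'contact_force': array([ 0.77322413,  0.23520596, -0.56982045]), 'moment': array([-0.01297812, -0.03114924, -0.01407326]), 'finger_force': 0.0, 'grip_width': 91.5260881195373}
{'fx': 534.6234280119389, 'fy': 534.6234280119389, 'cx': 315.8727073524622, 'cy': 227.12330580236647, 'D': array([-0.01752384,  0.        ,  0.        ,  0.        ,  0.        ]), 'origin': array([ 34.02871433, 839.86663366, 878.82686856]), 'rotation': array([ 0.73681596, -0.00783592, -2.43197836])}
{'fx': 621.8134189307956, 'fy': 621.8134189307956, 'cx': 319.04859921184703, 'cy': 240.89964378016657, 'D': array([0.02378772, 0.        , 0.        , 0.        , 0.        ]), 'origin': array([ 235.84431964,  326.86802247, 1370.10868065]), 'rotation': array([ 0.19211292, -0.01548481, -1.55268964])}
```

View pics/scene0.png

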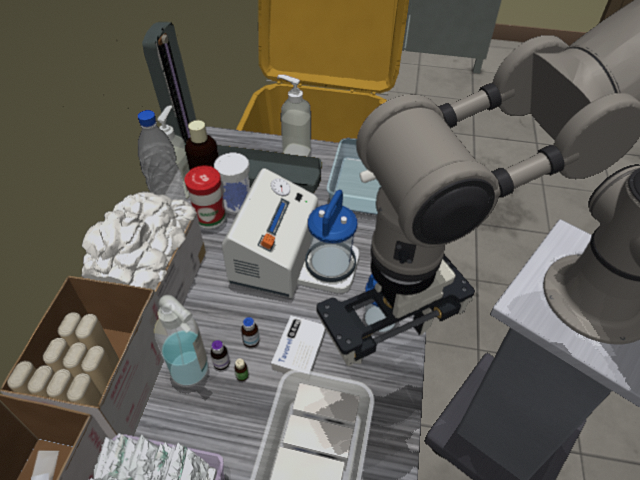

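View pics/top0.png

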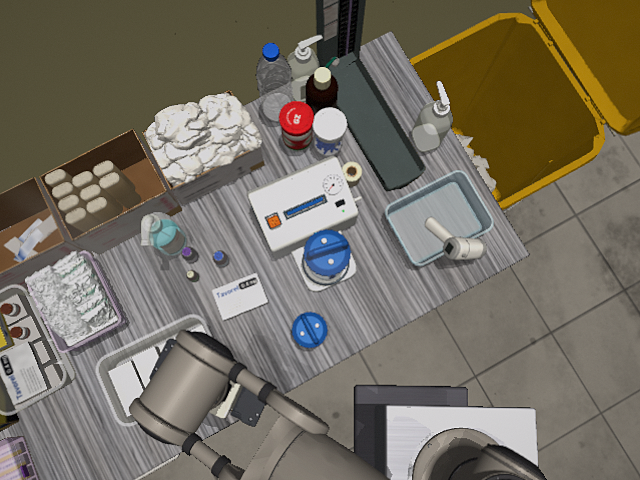

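Top view: pump console around (303,205) with orange key (273,221) and slot (306,207). The big canister on the stand is at (327,250), a smaller decoy at (309,330), and the tray at (440,218).

Run:
```python
import cv2
a=cv2.imread("pics/top0.png")[150:350,235:502]; cv2.imwrite("pics/t1.png",cv2.resize(a,None,fx=3,fy=3,interpolation=cv2.INTER_CUBIC))
a=cv2.imread("pics/scene0.png")[130:310,200:440]; cv2.imwrite("pics/s1.png",cv2.resize(a,None,fx=3.3333,fy=3.3333,interpolation=cv2.INTER_CUBIC))
```

```text
(no output)
```

View pics/t1.png

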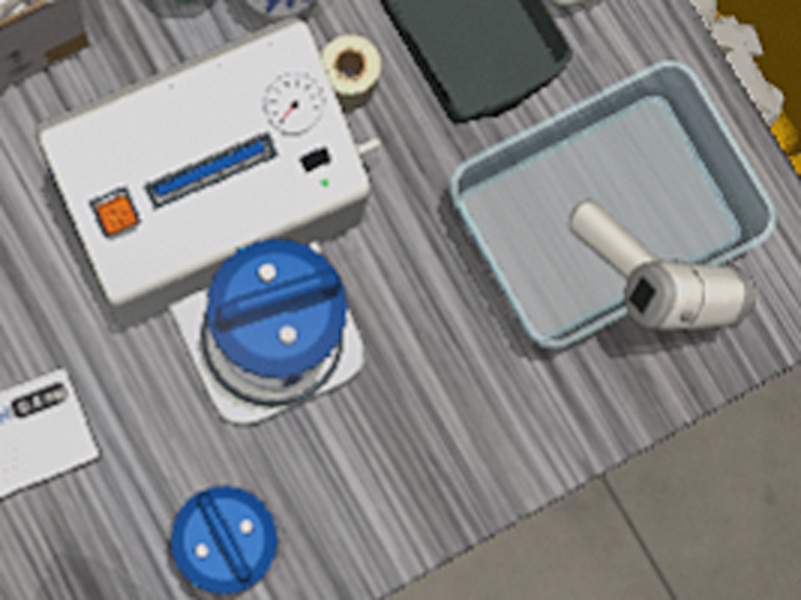

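View pics/s1.png

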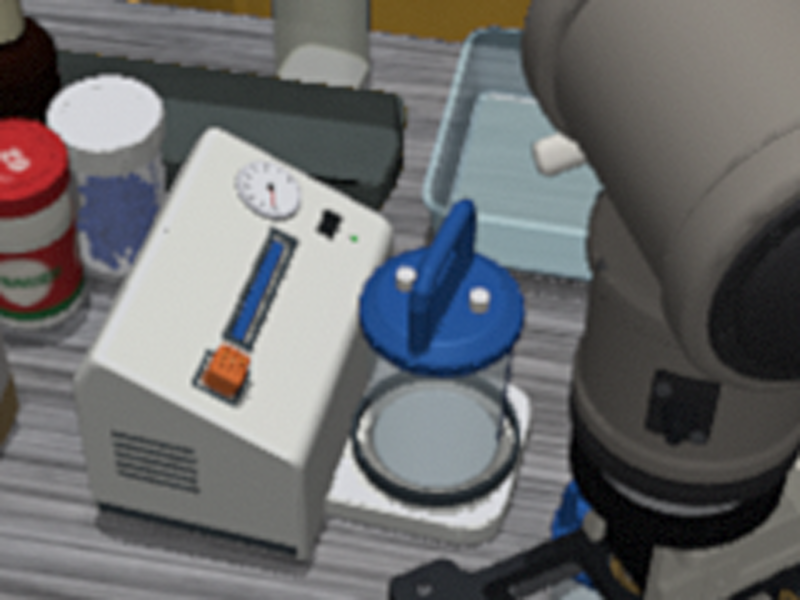

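```bash
cat > h.py <<'E'
import numpy as np, cv2
from scipy.spatial.transform import Rotation as R
from scipy.optimize import least_squares
from plant import readout, viewer
F=np.diag([1.,-1,-1])
def rot(r): return R.from_euler('xyz',r).as_matrix()
def proj(P,c):
    q=(np.atleast_2d(P)-c['origin'])@rot(c['rotation'])@F
    K=np.array([[c['fx'],0,c['cx']],[0,c['fy'],c['cy']],[0,0,1]])
    return cv2.projectPoints(q.reshape(-1,1,3),np.zeros(3),np.zeros(3),K,c['D'])[0].reshape(-1,2)
def ray(uv,z,c):
    K=np.array([[c['fx'],0,c['cx']],[0,c['fy'],c['cy']],[0,0,1]])
    n=cv2.undistortPoints(np.array([[uv]],float),K,c['D'])[0,0]
    d=rot(c['rotation'])@F@np.array([n[0],n[1],1]); return c['origin']+d*(z-c['origin'][2])/d[2]
def place(p,P): 
    P=np.atleast_2d(P); c,s=np.cos(p[2]),np.sin(p[2])
    return P@np.array([[c,s,0],[-s,c,0],[0,0,1]])+[p[0],p[1],0]
def st():
    o=readout.get_obs(); return {k:np.round(o[k],3).tolist() for k in('time','tool_pos','tcp_rot','contact_force','grip_width','finger_force','joint_positions')}
E
python3 - <<'E'
from h import *
T=viewer.camera_info('top');S=viewer.camera_info('scene')
t=lambda u,v:(235+u/3,150+v/3); s=lambda u,v:(200+u*.3,130+v*.3)
P=np.array([(35,0,125),(27.4,72,141.3),(20,-126,60),(-20,100,99),(98,100,154),(-20,-100,99),(98,-100,154)],float)
pt=np.array([t(211,170.5),t(117,214),t(380,146),t(117,304),t(42,128),t(368,190),t(305,20)])
Q=P[[0,3,4,5,6]]; ps=np.array([s(261,290),s(303,462),s(90,372),s(392,218),s(213,128)])
f=lambda p:np.r_[(proj(place(p,P),T)-pt).ravel(),(proj(place(p,Q),S)-ps).ravel()]
r=least_squares(f,[550,350,.3],loss='soft_l1'); p=r.x
print('pump',p,'\n',f(p).reshape(-1,2).round(1))
for n,q in dict(stand=(-73,0,20),slot=(35,0,125),key=(27.4,72,141.3)).items(): print(n,place(p,q).round(1))
print('slot/top only',ray(t(211,170.5),125,T),'scene only',ray(s(261,290),125,S),'key top',ray(t(117,214),141.3,T))
a,b=ray(t(217,318),195,T),ray(t(338,283),195,T); print('handle',a,b,(a+b)/2,np.arctan2(*(a-b)[[1,0]]))
C=[ray(t(*x),55,T) for x in((455,190),(672,62),(773,215),(545,345))]; print('tray',np.round(C,0))
print('small can',ray(t(224,540),110,T),'medbox corner',ray(t(98,458),24,T),ray(t(70,370),24,T),'tape',ray(t(351,63),48,T))
print('edge',ray(t(400,590),0,T),ray(t(800,370),0,T))
E
```

```text
pump [5.18495639e+02 3.26949972e+02 4.42358745e-01] 
 [[-0.2 -0.4]
 [ 0.1  0.6]
 [-0.7 -1.7]
 [-2.   0.8]
 [-2.   2.2]
 [ 1.7  0.5]
 [ 0.5 -0.4]
 [-0.  -1.5]
 [-0.4  0.5]
 [ 0.  -5.3]
 [ 1.3  0.3]
 [-0.5 -3. ]]
stand [[452.5 295.7  20. ]]
slot [[550.1 341.9 125. ]]
key [[512.4 403.7 141.3]]
slot/top only [549.29693789 341.53763573 125.        ] scene only [547.25021169 344.88008547 125.        ] key top [513.59345694 404.03420661 141.3       ]
handle [434.79566968 334.72042364 195.        ] [459.16798329 257.61478853 195.        ] [446.98182648 296.16760609 195.        ] 1.8769483714315163
tray [[556. 165.  55.]
 [656.   5.  55.]
 [543. -65.  55.]
 [444. 101.  55.]]
small can [298.72018808 327.32718254 110.        ] medbox corner [359.79024826 419.29177738  24.        ] [423.24577832 441.78136446  24.        ] tape [652.67289667 240.90378736  48.        ]
edge [270.77896155 199.1067513    0.        ] [437.70765005 -97.68532472   0.        ]
```

```bash
python3 -m creep '0.028 -0.0215 0.012 0 0 -0.1 100;0.028 -0.0215 0.012 0 0 -0.1 100;0.028 -0.0215 0.012 0 0 -0.1 100;0.028 -0.0215 0.012 0 0 -0.1 100;0.028 -0.0215 0.012 0 0 -0.1 100;0.028 -0.0215 0.012 0 0 -0.1 100;0.028 -0.0215 0.012 0 0 -0.1 100;0.028 -0.0215 0.012 0 0 -0.1 60'
python3 - <<'E'
from h import *
c=viewer.camera_info('wrist'); print(c, st())
cv2.imwrite("pics/w1.png",viewer.capture('wrist')[:,:,::-1])
p=[518.5,327,.4424]
for n,q in dict(handle=(-73,0,192),slot=(35,0,125),key=(27.4,72,141.3),tray=(0,-270,0)).items(): print(n,proj(place(p,q),c).round(0))
E
```

```text
time: 0.77
tool_pos: [427.4, 311.1, 388.6]
tcp_rot: [-3.141, -0.0, 1.941]
contact_force: [1.2, -0.5, 0.2]
grip_width: 88.7
finger_force: 0.0
{'fx': 419.40973829759736, 'fy': 419.40973829759736, 'cx': 318.47570040201293, 'cy': 242.25385221091693, 'D': array([-0.09818858,  0.        ,  0.        ,  0.        ,  0.        ]), 'origin': array([399.40844041, 383.67622399, 480.83949039]), 'rotation': array([-2.89101030e-01,  2.95647452e-04,  3.71209853e-01])} {'time': 0.767, 'tool_pos': [427.381, 311.06, 388.573], 'tcp_rot': [-3.141, -0.0, 1.941], 'contact_force': [1.241, -0.51, 0.237], 'grip_width': 88.748, 'finger_force': 0.0, 'joint_positions': [0.484, 0.294, 1.329, 0.0, 1.519, 0.114]}
handle [[343. 262.]]
slot [[460. 229.]]
key [[459. 148.]]
tray [[399. 398.]]
```

View pics/w1.png

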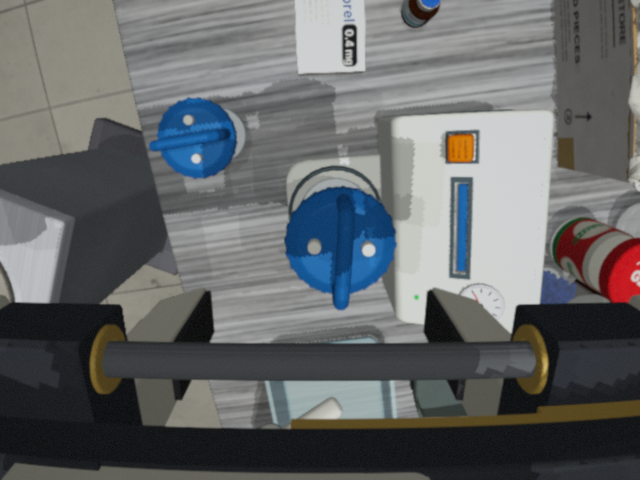

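Wrist view: slot centre is at (461,228) and key at (461,147), both within 2 px of prediction. The handle bar runs from (344,203) to (342,302).

Run:
```python
from h import *
c=viewer.camera_info('wrist')
P=np.array([(35,41.5,125),(35,-41.5,125),(27.4,72,141.3)],float); pt=np.array([(461,179),(460,277),(461,147)])
f=lambda p:(proj(place(p,P),c)-pt).ravel()
r=least_squares(f,[518,327,.44]); print(r.x,f(r.x).round(1))
for q in ((-73,0,20),(35,0,125),(27.4,72,141.3)): print(place(r.x,q))
a,b=ray((344,203),192,c),ray((342,302),192,c); print(a,b,(a+b)/2,np.arctan2(b[0]-a[0],a[1]-b[1]))
print('lid',ray((341,240),150,c))
```

```text
[5.26953929e+02 3.23199517e+02 4.25144123e-01] [ 1.2  3.1 -0.7 -5.2 -0.5  1.4]
[[460.45243972 293.090515    20.        ]]
[[558.83820398 337.63533952 125.        ]]
[[522.21821163 400.09121322 141.3       ]]
[443.55260175 332.86069522 192.        ] [470.29756103 261.53356818 192.        ] [456.92508139 297.1971317  192.        ] 0.3587373188231753
lid [458.33460135 296.13218093 150.        ]
```

Run:
```python
from h import *
c=viewer.camera_info('wrist');print(st(),c['origin'],c['rotation'])
c['origin']=np.array([399.40844041, 383.67622399, 480.83949039]);c['rotation']=np.array([-2.89101030e-01,  2.95647452e-04,  3.71209853e-01])
P=np.array([(35,0,125),(35,0,125),(27.4,72,141.3)],float); pt=np.array([(461,228),(460,228),(461,147)])
f=lambda p:(proj(place(p,P),c)-pt).ravel()
r=least_squares(f,[518,327,.44]); print(r.x,f(r.x).round(1))
for q in ((-73,0,20),(35,0,125),(27.4,72,141.3)): print(place(r.x,q))
a,b=ray((344,203),192,c),ray((342,302),192,c); print(a,b,(a+b)/2,np.arctan2(b[0]-a[0],a[1]-b[1]))
print('lid',ray((341,240),150,c))
```

```text
{'time': 0.817, 'tool_pos': [432.45, 307.779, 390.507], 'tcp_rot': [3.137, 0.003, 1.93], 'contact_force': [4.076, -3.513, 1.673], 'grip_width': 85.294, 'finger_force': 0.0, 'joint_positions': [0.476, 0.295, 1.322, -0.004, 1.52, 0.117]} [404.62032977 380.7863947  482.54062637] [-0.29233973 -0.0052307   0.36080077]
[5.18310125e+02 3.28620373e+02 4.22878050e-01] [-0.5 -0.   0.5 -0.   0.   0. ]
[[451.7405779 298.662146   20.       ]]
[[550.22703129 342.98390699 125.        ]]
[[513.74866243 405.52260385 141.3       ]]
[436.74174697 336.77683141 192.        ] [463.98457204 266.3182816  192.        ] [450.3631595  301.54755651 192.        ] 0.36894537791228427
lid [451.56208914 300.45783454 150.        ]
```

```bash
python3 -m creep '0.006 -0.00325 -0.01 0 0 -0.004 60;0.006 -0.00325 -0.01 0 0 -0.004 60;0.006 -0.00325 -0.01 0 0 -0.004 60;0.006 -0.00325 -0.01 0 0 -0.004 60;0 0 -0.02 0 0 0 60;0 0 -0.02 0 0 0 60;0 0 -0.02 0 0 0 60;0 0 -0.01 0 0 0 60'; python3 -m creep '0 0 -0.010 0 0 0 60;0 0 0 0 0 0 60;0 0 0 0 0 0 60'
python3 - <<'E'
from h import *
c=viewer.camera_info('wrist'); print(st())
cv2.imwrite("pics/w2.png",viewer.capture('wrist')[:,:,::-1])
E
```

```text
time: 1.48
tool_pos: [448.8, 299.4, 274.5]
tcp_rot: [-3.136, 0.0, 1.931]
contact_force: [0.1, 0.1, 0.3]
grip_width: 55.2
finger_force: 0.0
time: 1.73
tool_pos: [450.3, 299.7, 268.2]
tcp_rot: [-3.141, 0.0, 1.93]
contact_force: [-0.6, -0.2, 1.2]
grip_width: 55.0
finger_force: 0.0
{'time': 1.733, 'tool_pos': [450.316, 299.681, 268.161], 'tcp_rot': [-3.141, 0.0, 1.93], 'contact_force': [-0.558, -0.187, 1.21], 'grip_width': 54.984, 'finger_force': 0.0, 'joint_positions': [0.445, 0.391, 1.519, 0.0, 1.232, 0.086]}
```

View pics/w2.png

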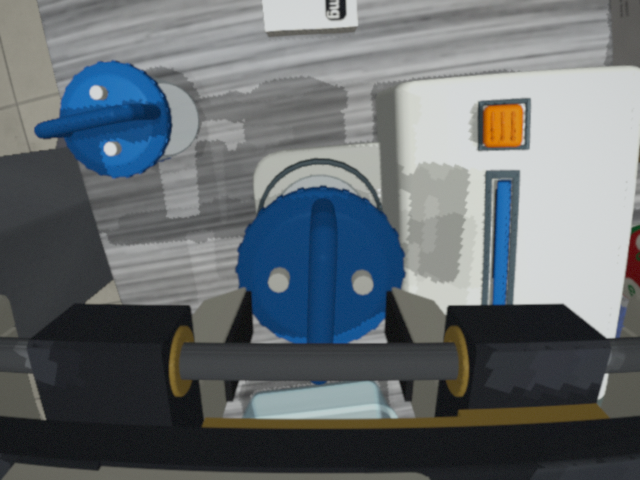

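Bar (u≈321) sits centred between the fingers. Descend, grip.

```bash
python3 -m creep '0 0 -0.012 0 0 0 50;0 0 -0.012 0 0 0 40;0 0 -0.005 0 0 0 30;0 0 0 0 0 0 0;0 0 0 0 0 0 0;0 0 0 0 0 0 0;0 0 0 0 0 0 0;0 0 0 0 0 0 0'; python3 -m creep '0 0 0 0 0 0 0;0 0 0 0 0 0 0;0 0 0 0 0 0 0;0 0 0 0 0 0 0'
python3 - <<'E'
from h import *
c=viewer.camera_info('wrist')
P=np.array([(27.4,72,141.3),(35,41.5,125)],float)
print(proj(place([518.4,328,.43],P),{**c}))
E
```

```text
time: 2.45
tool_pos: [450.7, 299.7, 240.1]
tcp_rot: [3.14, -0.0, 1.93]
contact_force: [-0.0, 0.3, 2.3]
grip_width: 11.2
finger_force: 29.9
time: 2.78
tool_pos: [450.8, 299.8, 240.0]
tcp_rot: [3.14, -0.0, 1.93]
contact_force: [0.3, 0.9, 5.5]
grip_width: 11.0
finger_force: 29.9
[[528.08184078 125.42525823]
 [524.17552924 185.32096829]]
```

```bash
python3 -m creep '0 0 0.004 0 0 0 0;0 0 0.008 0 0 0 0;0 0 0.01 0 0 0 0;0 0 0.01 0 0 0 0;0 0 0.008 0 0 0 0;0 0 0 0 0 0 0;-0.001 -0.006 0 0 0 0 0;-0.002 -0.012 0 0 0 0 0'; python3 -m creep '-0.003 -0.018 0 0 0 0 0;-0.003 -0.018 0 0 0 0 0;-0.003 -0.018 0 0 0 0 0;-0.003 -0.018 0 0 0 0 0;-0.002 -0.016 0 0 0 0 0;-0.002 -0.012 0 0 0 0 0;-0.002 -0.008 0 0 0 0 0;0 0 0 0 0 0 0';python3 -m creep '0 0 -0.01 0 0 0 0;0 0 -0.015 0 0 0 0;0 0 -0.015 0 0 0 0;0 0 -0.01 0 0 0 0;0 0 -0.005 0 0 0 0;0 0 0 0 0 0 0;0 0 0 0 0 0 0'
python3 - <<'E'
from h import *
viewer.capture('top'); cv2.imwrite("pics/t2.png",np.ascontiguousarray(viewer.capture('top')[150:350,235:502,::-1]).repeat(3,0).repeat(3,1))
E
```

```text
time: 3.45
tool_pos: [447.1, 281.5, 278.9]
tcp_rot: [-3.141, -0.0, 1.931]
contact_force: [-1.2, -1.2, -1.2]
grip_width: 11.0
finger_force: 29.9
time: 4.12
tool_pos: [428.9, 171.9, 279.1]
tcp_rot: [-3.141, 0.0, 1.928]
contact_force: [0.0, -0.7, -2.6]
grip_width: 11.2
finger_force: 29.9
time: 4.7
tool_pos: [429.6, 173.7, 224.4]
tcp_rot: [3.141, -0.0, 1.93]
contact_force: [0.5, -0.0, -1.7]
grip_width: 10.8
finger_force: 29.9
```

View pics/t2.png

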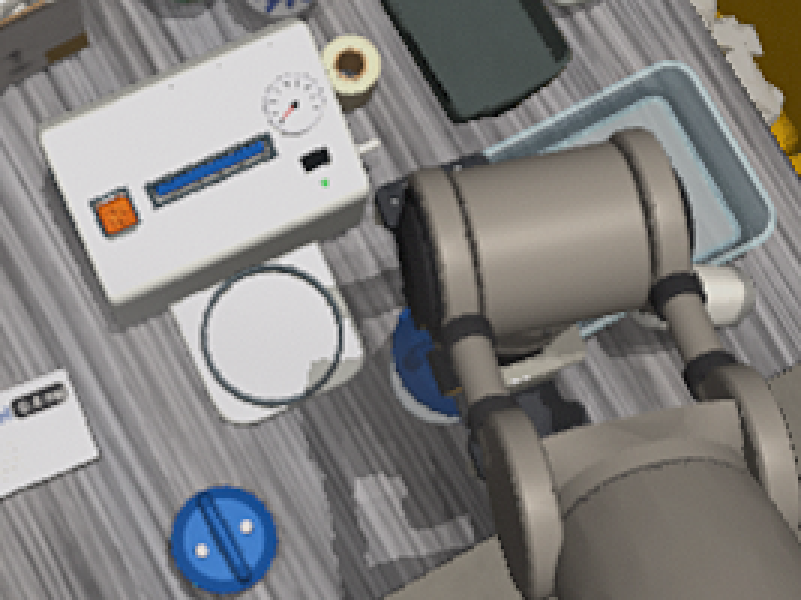

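The canister hangs clear of the stand (foot near (430,400)) and clear of the tray. Lower it by feel.

```bash
python3 -m creep '0 0 -0.002 0 0 0 0;0 0 -0.001 0 0 0 0;0 0 0 0 0 0 0'; python3 -m creep '0 0 -0.0015 0 0 0 0;0 0 0 0 0 0 0'
```

```text
time: 5.05
tool_pos: [429.4, 173.4, 221.3]
tcp_rot: [3.141, 0.0, 1.93]
contact_force: [0.1, 0.4, -1.4]
grip_width: 11.1
finger_force: 29.9
time: 5.22
tool_pos: [429.6, 173.5, 220.0]
tcp_rot: [3.141, -0.0, 1.93]
contact_force: [-0.4, 0.7, 0.8]
grip_width: 10.8
finger_force: 29.9
```

```bash
python3 -m creep '0 0 -0.001 0 0 0 0;0 0 0 0 0 0 0;0 0 0 0 0 0 0'
```

```text
time: 5.47
tool_pos: [429.9, 173.6, 220.0]
tcp_rot: [3.139, 0.0, 1.93]
contact_force: [-1.5, 1.3, 9.8]
grip_width: 10.9
finger_force: 29.9
```

```bash
python3 -m creep '0 0 0 0 0 0 30;0 0 0 0 0 0 40;0 0 0 0 0 0 55;0 0 0 0 0 0 55;0 0 0.005 0 0 0 55;0 0 0.02 0 0 0 55;0 0 0.025 0 0 0 55;0 0 0.025 0 0 0.035 55'; python3 -m creep '0 0 0.025 0 0 0.035 30;0.004 0.016 0.015 0 0 0 30;0.005 0.02 -0.003 0.0364 -0.0793 0 30;0.005 0.02 -0.003 0.0364 -0.0793 0 30;0.005 0.02 -0.003 0.0364 -0.0793 0 30;0.005 0.02 -0.003 0.0364 -0.0793 0 30;0.005 0.02 -0.003 0.0364 -0.0793 0 30;0.005 0.015 0 0 0 0 30'; python3 -m creep '0 0 0 0 0 0 10;0 0 0 0 0 0 0;0 0 0 0 0 0 0'
python3 - <<'E'
from h import *
c=viewer.camera_info('wrist'); print(st(),c['origin'].tolist(),c['rotation'].tolist())
cv2.imwrite("pics/w3.png",viewer.capture('wrist')[:,:,::-1])
p=[518.4,328,.43]
print(proj(place(p,[(35,41.5,125),(35,0,125),(35,-41.5,125),(27.4,72,141.3)]),c).round(1))
Rt=rot([0,0,.43])@R.from_euler('y',-25,degrees=True).as_matrix()@rot([np.pi,0,np.pi/2])
print('want rot',R.from_matrix(Rt).as_euler('xyz'),'fix rotvec',R.from_matrix(Rt@rot(readout.get_obs()['tcp_rot']).T).as_rotvec())
E
```

```text
time: 6.13
tool_pos: [429.1, 173.4, 294.5]
tcp_rot: [-3.14, -0.0, 1.965]
contact_force: [0.1, -0.0, -0.3]
grip_width: 50.6
finger_force: 0.0
time: 6.8
tool_pos: [461.6, 305.1, 317.7]
tcp_rot: [2.704, -0.001, 2.001]
contact_force: [-0.1, -1.3, -0.3]
grip_width: 27.7
finger_force: 0.0
time: 7.05
tool_pos: [463.4, 304.1, 318.9]
tcp_rot: [2.706, -0.0, 2.0]
contact_force: [-0.2, -0.7, -0.8]
grip_width: 11.9
finger_force: 0.0
{'time': 7.05, 'tool_pos': [463.39, 304.061, 318.85], 'tcp_rot': [2.706, -0.0, 2.0], 'contact_force': [-0.169, -0.656, -0.845], 'grip_width': 11.88, 'finger_force': 0.0, 'joint_positions': [0.445, 0.2, 1.713, -0.009, 0.793, 0.021]} [395.6561046048621, 358.6330475748067, 402.5096859146077] [-0.28875655745348616, -0.43607071062781166, 0.4301650258808247]
[[324.  171.5]
 [323.8 226.5]
 [323.6 277.6]
 [324.5 129.5]]
want rot [2.70526034 0.         2.00079633] fix rotvec [-0.00016259 -0.00042038  0.00129552]
```

View pics/w3.png

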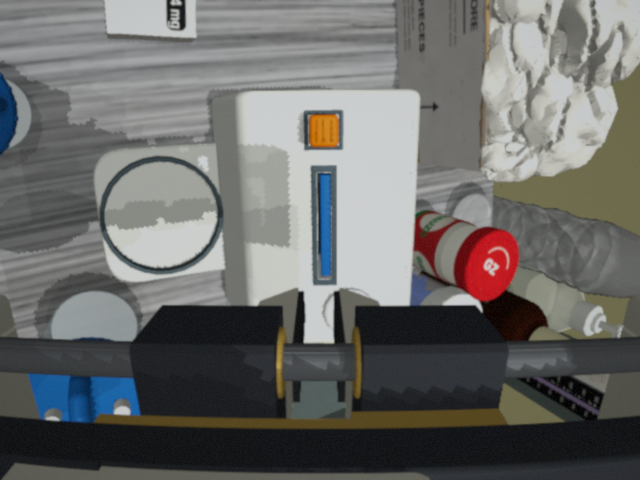

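Filter strip runs (324,173)–(324,277) and key is at (323.5,130), within 1–2 px of prediction. Move over the key.

```bash
python3 -m creep '0.0047 0.0216 -0.01 0 0 0 0;0.0047 0.0216 -0.01 0 0 0 0;0.0047 0.0216 -0.01 0 0 0 0;0.0047 0.0216 -0.01 0 0 0 0;0 0 -0.02 0 0 0 0;0 0 -0.02 0 0 0 0;0 0 -0.016 0 0 0 0;0 0 -0.008 0 0 0 0'; python3 -m creep '0 0 0 0 0 0 0;0 0 0 0 0 0 0;0 0 0 0 0 0 0'
python3 - <<'E'
from h import *
o=readout.get_obs(); U=rot([0,0,.43])@[-.4226,0,.9063]
tip=o['tool_pos']+rot(o['tcp_rot'])@[0,0,66]
d=place([518.4,328,.43],(27.4,72,141.3))[0]-tip
print(st(),d, d@U, 'lateral',d-(d@U)*U)
E
```

```text
time: 7.77
tool_pos: [481.7, 389.7, 212.4]
tcp_rot: [2.709, 0.0, 1.999]
contact_force: [0.1, -0.6, -1.2]
grip_width: 0.5
finger_force: 0.0
time: 8.02
tool_pos: [482.9, 390.9, 216.2]
tcp_rot: [2.703, -0.001, 1.999]
contact_force: [-0.1, 0.2, -0.5]
grip_width: 0.2
finger_force: 0.0
{'time': 8.017, 'tool_pos': [482.945, 390.858, 216.206], 'tcp_rot': [2.703, -0.001, 1.999], 'contact_force': [-0.055, 0.224, -0.541], 'grip_width': 0.166, 'finger_force': 0.0, 'joint_positions': [0.584, 0.433, 1.685, -0.116, 0.592, 0.238]} [  4.87149486   2.31371805 -15.15432453] -16.0132531976334 lateral [-1.27965889 -0.50733038 -0.64151316]
```

```bash
A='x'; python3 -m creep '0.00115 0.00053 -0.00272 0 0 0 0;0.00115 0.00053 -0.00272 0 0 0 0;0.00115 0.00053 -0.00272 0 0 0 0;0.00115 0.00053 -0.00272 0 0 0 0;0 0 0 0 0 0 0'; python3 -m creep '0.00077 0.00035 -0.00181 0 0 0 0;0.00077 0.00035 -0.00181 0 0 0 0;0 0 0 0 0 0 0'; python3 -m creep '0.00077 0.00035 -0.00181 0 0 0 0;0.00077 0.00035 -0.00181 0 0 0 0;0 0 0 0 0 0 0'
```

```text
time: 8.43
tool_pos: [486.8, 392.9, 203.2]
tcp_rot: [2.706, -0.0, 2.0]
contact_force: [-0.2, -0.1, -0.9]
grip_width: 0.4
finger_force: 0.0
time: 8.68
tool_pos: [488.4, 393.7, 200.2]
tcp_rot: [2.705, -0.001, 2.0]
contact_force: [-0.3, -0.8, 0.7]
grip_width: 0.2
finger_force: 0.2
time: 8.93
tool_pos: [489.9, 394.5, 196.6]
tcp_rot: [2.705, -0.001, 2.0]
contact_force: [-1.1, 0.4, 2.5]
grip_width: 0.6
finger_force: 1.0
```

```bash
python3 -m creep '0.00077 0.00035 -0.00181 0 0 0 0;0 0 0 0 0 0 0'; python3 -m creep '0.00077 0.00035 -0.00181 0 0 0 0;0 0 0 0 0 0 0';  python3 -m creep '0.00077 0.00035 -0.00181 0 0 0 0;0 0 0 0 0 0 0'
```

```text
time: 9.1
tool_pos: [490.8, 394.8, 194.7]
tcp_rot: [2.705, -0.001, 2.0]
contact_force: [-1.5, 0.4, 1.9]
grip_width: 0.5
finger_force: 1.2
time: 9.27
tool_pos: [491.5, 395.2, 192.8]
tcp_rot: [2.705, -0.001, 2.0]
contact_force: [-0.8, -0.0, 1.7]
grip_width: 0.7
finger_force: 1.1
time: 9.43
tool_pos: [492.3, 395.5, 191.0]
tcp_rot: [2.705, -0.001, 2.0]
contact_force: [-0.9, 0.4, 2.0]
grip_width: 0.4
finger_force: 1.0
```

```bash
for i in 1; do python3 -m creep '0.00077 0.00035 -0.00181 0 0 0 0;0 0 0 0 0 0 0'; python3 -m creep '0.0004 0.00018 -0.0009 0 0 0 0;0 0 0 0 0 0 0';  python3 -m creep '0.0004 0.00018 -0.0009 0 0 0 0;0 0 0 0 0 0 0'; done
```

```text
time: 9.6
tool_pos: [493.1, 395.9, 189.2]
tcp_rot: [2.705, -0.001, 2.0]
contact_force: [-1.1, 1.6, 1.9]
grip_width: 0.3
finger_force: 1.0
time: 9.77
tool_pos: [493.3, 396.0, 188.7]
tcp_rot: [2.705, -0.001, 2.0]
contact_force: [-3.3, -0.2, 5.7]
grip_width: 0.5
finger_force: 3.2
time: 9.93
tool_pos: [493.4, 396.0, 188.6]
tcp_rot: [2.705, -0.001, 2.0]
contact_force: [-9.0, -4.0, 12.8]
grip_width: 0.6
finger_force: 7.6
```

```bash
python3 -m creep '0.0002 0.0001 -0.0005 0 0 0 0;0 0 0 0 0 0 0;0 0 0 0 0 0 0'
```

```text
time: 10.18
tool_pos: [493.4, 396.1, 188.6]
tcp_rot: [2.705, -0.0, 2.0]
contact_force: [-11.7, -4.3, 16.7]
grip_width: 0.4
finger_force: 10.0
```

Key is home at 21 N. Back off, open, and hover above the filter edge.

```bash
python3 -m creep '-0.0019 -0.0009 0.0045 0 0 0 0;-0.0038 -0.0018 0.0091 0 0 0 10;-0.0058 -0.0027 0.0136 0 0 0 25;0.0066 -0.0128 -0.0011 0 0 0 30;0.0066 -0.0128 -0.0011 0 0 0 30;0.0066 -0.0128 -0.0011 0 0 0 30;0.0066 -0.0128 -0.0011 0 0 0 30;0.0066 -0.0128 -0.0011 0 0 0 30'; python3 -m creep '0 0 0 0 0 0 30;0 0 0 0 0 0 30;0 0 0 0 0 0 30'
python3 - <<'E'
from h import *
o=readout.get_obs(); p=[518.4,328,.43]; Z=rot([0,0,.43]);U=Z@[-.4226,0,.9063];D=Z@[.9063,0,.4226];Y=Z@[0,1,0]
tip=o['tool_pos']+rot(o['tcp_rot'])@[0,0,66]; d=place(p,(35,0,125))[0]-tip
print(st(),'to slot U,D,Y',d@U,d@D,d@Y)
c=viewer.camera_info('wrist');print(proj(place(p,np.array([(35,40,125),(35,-40,125)])+13*np.array([-.4226,0,.9063])),c))
a=viewer.capture('wrist')[:,:,::-1];b=viewer.capture('scene')[160:300,210:390,::-1]
cv2.imwrite("pics/w4.png",np.vstack([cv2.resize(a,(533,400))[120:300],cv2.resize(b,(533,415))]))
E
```

```text
time: 10.85
tool_pos: [515.6, 326.0, 208.8]
tcp_rot: [2.706, -0.0, 2.0]
contact_force: [0.5, 0.4, 0.1]
grip_width: 27.7
finger_force: 0.0
time: 11.1
tool_pos: [515.3, 327.0, 208.8]
tcp_rot: [2.705, -0.001, 2.0]
contact_force: [-0.3, -1.0, 0.7]
grip_width: 27.4
finger_force: 0.0
{'time': 11.1, 'tool_pos': [515.329, 326.995, 208.835], 'tcp_rot': [2.705, -0.001, 2.0], 'contact_force': [-0.304, -0.953, 0.699], 'grip_width': 27.38, 'finger_force': 0.0, 'joint_positions': [0.442, 0.421, 1.73, -0.009, 0.554, 0.02]} to slot U,D,Y -26.12813795347038 -0.7936215696615334 -0.37448808818340956
[[316.13690639 213.16570589]
 [316.4792338  377.60734742]]
```

View pics/w4.png

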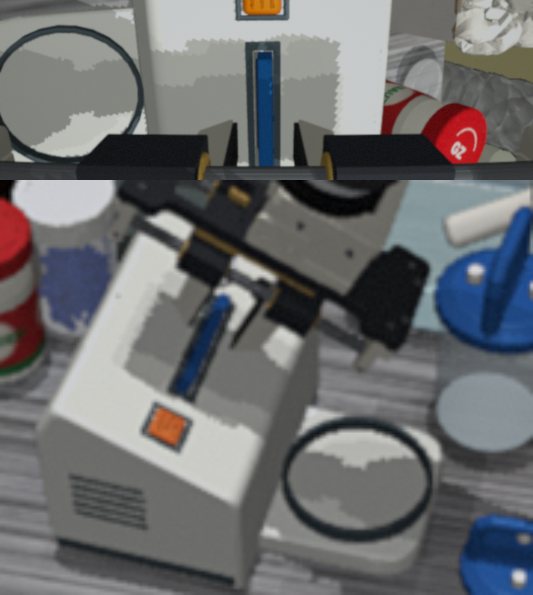

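Edge stands proud, centred between fingers (edge u≈264, fingers 238/293 in the scaled crop). Descend 24 mm along −U.

```bash
python3 -m creep '0.0023 0.00105 -0.0054 0 0 0 30;0.0023 0.00105 -0.0054 0 0 0 30;0.0019 0.0009 -0.0045 0 0 0 30;0 0 0 0 0 0 30'; python3 -m creep '0.0012 0.0005 -0.0027 0 0 0 25;0.0008 0.0003 -0.0018 0 0 0 20;0.0007 0.0003 -0.0017 0 0 0 15;0 0 0 0 0 0 12;0 0 0 0 0 0 12;0 0 0 0 0 0 12'; python3 -m creep '0 0 0 0 0 0 10;0 0 0 0 0 0 10;0 0 0 0 0 0 10'
```

```text
time: 11.53
tool_pos: [521.7, 329.9, 191.8]
tcp_rot: [2.708, -0.001, 2.0]
contact_force: [-0.2, -0.4, 0.1]
grip_width: 27.5
finger_force: 0.0
time: 12.03
tool_pos: [524.7, 330.9, 187.4]
tcp_rot: [2.705, -0.001, 2.0]
contact_force: [-0.4, 0.6, -0.6]
grip_width: 11.4
finger_force: 0.0
time: 12.28
tool_pos: [524.7, 330.9, 187.4]
tcp_rot: [2.705, -0.001, 2.0]
contact_force: [0.4, -0.1, -0.6]
grip_width: 9.4
finger_force: 0.0
```

```bash
python3 -m creep '0 0 0 0 0 0 9;0 0 0 0 0 0 9'; python3 -m creep '0 0 0 0 0 0 8;0 0 0 0 0 0 8'
```

```text
time: 12.45
tool_pos: [524.7, 330.9, 187.3]
tcp_rot: [2.705, -0.001, 2.0]
contact_force: [0.4, -0.3, 1.1]
grip_width: 8.2
finger_force: 0.0
time: 12.62
tool_pos: [524.7, 330.9, 187.3]
tcp_rot: [2.705, -0.0, 2.0]
contact_force: [-0.7, 1.1, 0.9]
grip_width: 7.7
finger_force: 27.5
```

```bash
python3 -m creep '0 0 0 0 0 0 0;0 0 0 0 0 0 0;0 0 0 0 0 0 0'; python3 -m creep '-0.0004 -0.0002 0.0009 0 0 0 0;-0.0008 -0.00035 0.0018 0 0 0 0;-0.0008 -0.00035 0.0018 0 0 0 0;-0.0008 -0.00035 0.0018 0 0 0 0;0 0 0 0 0 0 0'; python3 -c "
from h import *;print(st()['joint_positions'])"
```

```text
time: 12.87
tool_pos: [524.7, 330.9, 187.3]
tcp_rot: [2.705, -0.0, 2.0]
contact_force: [0.3, -0.9, -0.2]
grip_width: 7.8
finger_force: 30.0
time: 13.28
tool_pos: [521.8, 329.6, 194.0]
tcp_rot: [2.705, -0.0, 2.0]
contact_force: [-0.6, -0.7, 1.2]
grip_width: 7.5
finger_force: 30.0
[0.441, 0.452, 1.728, -0.009, 0.525, 0.019]
```

```bash
python3 -m creep '-0.0012 -0.0005 0.0027 0 0 0 0;-0.0012 -0.0005 0.0027 0 0 0 0;-0.0012 -0.0005 0.0027 0 0 0 0;-0.0012 -0.0005 0.0027 0 0 0 0'; python3 -m creep '-0.0012 -0.0006 0.0027 0 0 0 0;-0.0012 -0.0006 0.0027 0 0 0 0;-0.0012 -0.0006 0.0027 0 0 0 0;-0.0012 -0.0006 0.0027 0 0 0 0'
python3 - <<'E'
from h import *
b=viewer.capture('scene')[150:310,210:410,::-1]
cv2.imwrite("pics/s5.png",cv2.resize(b,(600,480)))
E
```

```text
time: 13.62
tool_pos: [516.9, 327.6, 204.7]
tcp_rot: [2.705, -0.001, 2.0]
contact_force: [2.0, 0.5, -1.2]
grip_width: 7.2
finger_force: 30.0
time: 13.95
tool_pos: [512.1, 325.2, 215.5]
tcp_rot: [2.705, -0.001, 2.0]
contact_force: [1.7, 1.0, -1.9]
grip_width: 7.6
finger_force: 30.0
```

View pics/s5.png

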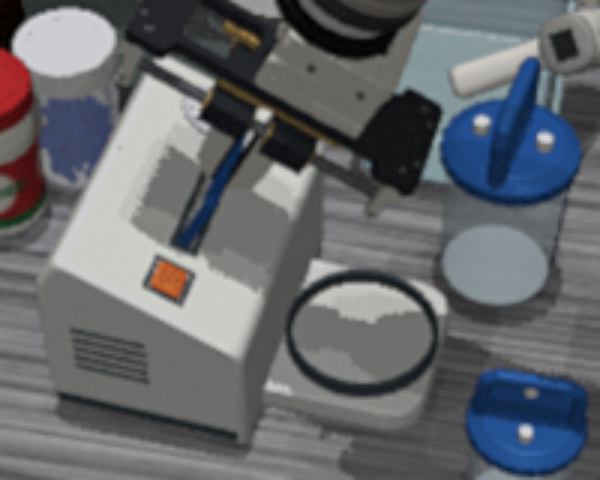

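Run:
```python
from h import *
S=viewer.camera_info('scene'); u=np.array([-.4226,0,.9063])
for h in(0,13,44): print(h,((proj(place([518.4,328,.43],np.array([(35,40,125),(35,0,125),(35,-40,125)])+h*u),S)-[210,150])*3).round(0).tolist())
b=viewer.capture('scene')[170:240,250:320,::-1]
w=viewer.capture('wrist')[120:330,220:420,::-1]
cv2.imwrite("pics/s6.png",np.hstack([cv2.resize(b,(400,400),interpolation=cv2.INTER_CUBIC),cv2.resize(w,(381,400))]))
print(st())
```

```text
0 [[184.0, 241.0], [204.0, 197.0], [223.0, 155.0]]
13 [[191.0, 230.0], [211.0, 186.0], [231.0, 144.0]]
44 [[209.0, 204.0], [229.0, 159.0], [249.0, 117.0]]
{'time': 14.1, 'tool_pos': [512.277, 325.267, 215.787], 'tcp_rot': [2.704, -0.001, 2.0], 'contact_force': [-0.818, -0.204, 1.805], 'grip_width': 7.584, 'finger_force': 29.993, 'joint_positions': [0.441, 0.406, 1.732, -0.009, 0.566, 0.019]}
```

View pics/s6.png

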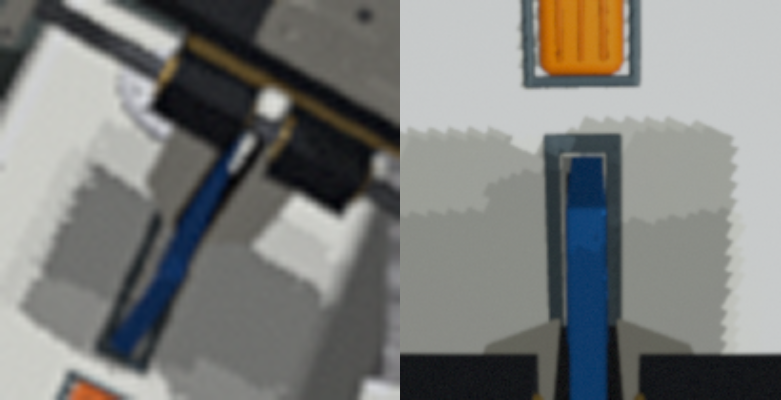

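The wrist crop shows the filter's end face rising cleanly out of the slot, so it is being drawn. Continue along U.

```bash
python3 -m creep '-0.0012 -0.0005 0.0027 0 0 0 0;-0.0015 -0.0007 0.0036 0 0 0 0;-0.0015 -0.0007 0.0036 0 0 0 0;-0.0015 -0.0007 0.0036 0 0 0 0;-0.0016 -0.0007 0.0036 0 0 0 0;-0.0015 -0.0007 0.0036 0 0 0 0;-0.0015 -0.0007 0.0036 0 0 0 0;-0.0015 -0.0007 0.0036 0 0 0 0'; python3 -m creep '-0.0015 -0.0007 0.0036 0 0 0 0;-0.0015 -0.0007 0.0036 0 0 0 0;-0.0016 -0.0007 0.0036 0 0 0 0;-0.0015 -0.0007 0.0036 0 0 0 0;-0.0015 -0.0007 0.0036 0 0 0 0;-0.0027 -0.0012 0.0063 0 0 0 0;-0.0038 -0.0018 0.009 0 0 0 0;-0.0038 -0.0018 0.009 0 0 0 0'; python3 -c "
from h import *;print(st()['joint_positions'])"
```

```text
time: 14.77
tool_pos: [500.0, 319.7, 243.4]
tcp_rot: [2.706, -0.001, 2.0]
contact_force: [0.3, 0.0, -1.2]
grip_width: 7.2
finger_force: 30.0
time: 15.43
tool_pos: [482.2, 311.4, 286.1]
tcp_rot: [2.705, -0.001, 2.0]
contact_force: [0.1, 0.3, 0.3]
grip_width: 7.5
finger_force: 30.0
[0.442, 0.268, 1.719, -0.008, 0.719, 0.018]
```

```bash
python3 -m creep '0 0 0.014 -0.0455 0.0992 0 0;0 0 0.014 -0.0455 0.0992 0 0;0 0 0.014 -0.0455 0.0992 0 0;0 0 0.014 -0.0455 0.0992 0 0;0.0037 -0.011 0 0 0 -0.06 0;0.0074 -0.022 0 0 0 -0.12 0;0.0074 -0.022 0 0 0 -0.12 0;0.0074 -0.022 0 0 0 -0.12 0'; python3 -m creep '0.0074 -0.022 0 0 0 -0.12 0;0.0074 -0.022 0 0 0 -0.12 0;0.0074 -0.022 0 0 0 -0.12 0;0.0074 -0.022 0 0 0 -0.12 0;0.0074 -0.022 0 0 0 -0.12 0;0.0074 -0.022 0 0 0 -0.12 0;0.0074 -0.022 0 0 0 -0.12 0;0.0074 -0.022 0 0 0 -0.12 0'; python3 -m creep '0.0037 -0.011 0 0 0 -0.08 0;0 0 0 0.06 0.036 0 0;0 0 0 0.06 0.036 0 0;0 0 0 0 0 0 0;0 0 0 0 0 0 0'
python3 - <<'E'
from h import *
print(st()); o=readout.get_obs()
Z=rot([0,0,.54]);Rt=Z@rot([.14,0,0])@rot([np.pi,0,0])
print('want',R.from_matrix(Rt).as_euler('xyz'),'fix',R.from_matrix(Rt@rot(o['tcp_rot']).T).as_rotvec())
T=viewer.camera_info('top'); W=viewer.camera_info('wrist')
a=viewer.capture('top')[130:290,360:530,::-1]; b=viewer.capture('wrist')[:,:,::-1]
cv2.imwrite("pics/t7.png",np.hstack([cv2.resize(a,(425,400),interpolation=cv2.INTER_CUBIC),cv2.resize(b,(375,281))[0:281] if 0 else cv2.copyMakeBorder(cv2.resize(b,(375,281)),0,119,0,0,cv2.BORDER_CONSTANT)]))
E
```

```text
time: 16.1
tool_pos: [508.5, 233.9, 341.6]
tcp_rot: [3.136, -0.0, 1.575]
contact_force: [1.0, -0.2, -0.9]
grip_width: 7.9
finger_force: 30.0
time: 16.77
tool_pos: [567.7, 57.5, 341.8]
tcp_rot: [3.136, -0.001, 0.614]
contact_force: [0.1, 1.1, 0.0]
grip_width: 7.8
finger_force: 30.0
time: 17.18
tool_pos: [571.6, 46.9, 341.0]
tcp_rot: [-3.008, -0.0, 0.539]
contact_force: [-0.3, -0.1, -1.1]
grip_width: 7.8
finger_force: 30.0
{'time': 17.183, 'tool_pos': [571.562, 46.894, 341.0], 'tcp_rot': [-3.008, -0.0, 0.539], 'contact_force': [-0.322, -0.092, -1.065], 'grip_width': 7.784, 'finger_force': 29.992, 'joint_positions': [-0.099, 0.433, 1.256, 0.107, 1.532, 0.924]}
want [-3.00159265  0.          0.54      ] fix [0.00556287 0.00348911 0.00147905]
```

View pics/t7.png

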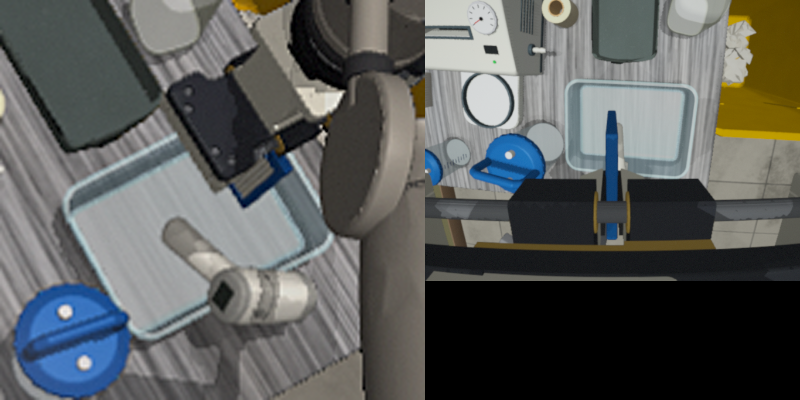

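Filter hangs over the tray. The thermometer probe lies close under it (wrist ≈(620,122) to (624,170) in the composite), so I triangulate its tip from the two views.

Run:
```python
from h import *
T=viewer.camera_info('top'); W=viewer.camera_info('wrist')
def tri(a,b):
    f=lambda X:np.r_[(proj(X,T)[0]-a),(proj(X,W)[0]-b)]
    r=least_squares(f,[540,50,40]); return r.x,r.fun
def tray(X): d=np.array(X)-[531,40,0]; return rot([0,0,.54]).T@d
x,e=tri((430,221),(331,208)); print('tip',x,tray(x),e)
for z in(5,30,60): print(z,'tip by top',tray(ray((430,221),z,T)),'root by top',tray(ray((447,236),z,T)))
# tray rim corners in wrist (composite -> full)
g=lambda u,v:((u-425)/.586,v/.5854)
for q in((567,85),(697,88),(566,170),(690,175)): print('rim',tray(ray(g(*q),55,W)).round())
print('filter bottom cmd',tray(readout.get_obs()['tool_pos']+rot(readout.get_obs()['tcp_rot'])@[0,0,145]))
print(st()['tool_pos'])
```

```text
tip [548.5371008   68.82730414  27.96470547] [29.8628782  15.70897432 27.96470547] [-1.45225055 -0.52380627  0.42254867  0.55371782]
5 tip by top [29.52604103  6.9614467   5.        ] root by top [-18.76681516  -8.00207416   5.        ]
30 tip by top [27.05014924 14.1190802  30.        ] root by top [-20.35829282  -0.57040532  30.        ]
60 tip by top [24.07907909 22.7082404  60.        ] root by top [-22.26806602   8.34759729  60.        ]
rim [93. 95. 55.]
rim [  91. -102.   55.]
rim [-51. 104.  55.]
rim [ -48. -104.   55.]
filter bottom cmd [ 38.58349199   5.27967601 197.44140672]
[571.246, 47.803, 341.154]
```

Run:
```python
from h import *
T=viewer.camera_info('top'); W=viewer.camera_info('wrist')
g=lambda u,v:((u-425)/.586,v/.5854)
for a,b in(((509,208),g(717,137)),((509,208),g(714,135))):
    f=lambda X:np.r_[(proj(X,T)[0]-a),(proj(X,W)[0]-b)]
    r=least_squares(f,[600,-100,0]); print(r.x,rot([0,0,.54]).T@(r.x-[531,40,0]),r.fun.round(1))
```

```text
[ 607.51752243 -135.32442318  -97.78574335] [ -24.5108529  -189.71769209  -97.78574335] [-6.7  2.1  3.4  1.5]
[ 607.3837098  -130.98735392 -103.0796305 ] [ -22.39578175 -185.92895225 -103.0796305 ] [-9.2  2.7  4.6  2.1]
```

Bin rim is well below table, so it is no obstacle. Shift 13 mm towards the tray's right, away from the probe, and lower.

```bash
python3 -m creep '0.0034 -0.0056 -0.01 0 0 0 0;0.0034 -0.0056 -0.025 0 0 0 0;0 0 -0.03 0 0 0 0;0 0 -0.03 0 0 0 0;0 0 -0.03 0 0 0 0;0 0 -0.025 0 0 0 0;0 0 -0.015 0 0 0 0;0 0 0 0 0 0 0'; python3 -m creep '0 0 -0.006 0 0 0 0;0 0 -0.004 0 0 0 0;0 0 0 0 0 0 0;0 0 0 0 0 0 0'
python3 - <<'E'
from h import *
o=readout.get_obs();print(rot([0,0,.54]).T@(o['tool_pos']+rot(o['tcp_rot'])@[0,0,145]-[531,40,0]))
E
```

```text
time: 17.95
tool_pos: [576.2, 36.8, 171.6]
tcp_rot: [-3.003, 0.006, 0.541]
contact_force: [-1.1, -0.1, -0.3]
grip_width: 7.7
finger_force: 30.0
time: 18.28
tool_pos: [578.6, 36.4, 166.5]
tcp_rot: [-3.007, -0.001, 0.54]
contact_force: [-0.2, -0.5, -1.0]
grip_width: 7.4
finger_force: 30.0
[39.14593645 -8.0999558  22.81428976]
```

```bash
python3 -m creep '0 0 -0.006 0 0 0 0;0 0 -0.006 0 0 0 0;0 0 -0.003 0 0 0 0;0 0 0 0 0 0 0;0 0 0 0 0 0 0'; python3 -m creep '0 0 -0.002 0 0 0 0;0 0 0 0 0 0 0;0 0 0 0 0 0 0';  python3 -m creep '0 0 -0.0015 0 0 0 0;0 0 0 0 0 0 0;0 0 0 0 0 0 0'
```

```text
time: 18.7
tool_pos: [578.1, 36.4, 150.4]
tcp_rot: [-3.006, 0.0, 0.54]
contact_force: [0.6, 0.8, 0.4]
grip_width: 7.6
finger_force: 30.0
time: 18.95
tool_pos: [578.2, 36.4, 148.7]
tcp_rot: [-3.006, -0.0, 0.54]
contact_force: [-0.4, 0.5, -0.3]
grip_width: 7.9
finger_force: 30.0
time: 19.2
tool_pos: [578.2, 36.4, 147.1]
tcp_rot: [-3.006, 0.0, 0.54]
contact_force: [-0.4, 0.5, -0.3]
grip_width: 7.8
finger_force: 30.0
```

```bash
python3 -m creep '0 0 -0.001 0 0 0 0;0 0 0 0 0 0 0;0 0 0 0 0 0 0'; python3 -m creep '0 0 -0.001 0 0 0 0;0 0 0 0 0 0 0;0 0 0 0 0 0 0'
```

```text
time: 19.45
tool_pos: [578.5, 36.4, 146.6]
tcp_rot: [-3.007, -0.001, 0.54]
contact_force: [0.1, -0.7, 2.4]
grip_width: 7.6
finger_force: 30.0
time: 19.7
tool_pos: [578.8, 36.2, 146.5]
tcp_rot: [-3.007, -0.002, 0.54]
contact_force: [-1.3, -0.9, 8.0]
grip_width: 7.7
finger_force: 30.0
```

Filter rests on the floor (8 N). Release slowly, then rise.

```bash
python3 -m creep '0 0 0.0005 0 0 0 12;0 0 0 0 0 0 20;0 0 0 0 0 0 35;0 0 0 0 0 0 50;0 0 0 0 0 0 65;0 0 0 0 0 0 80;0 0 0 0 0 0 95;0 0 0 0 0 0 95'; python3 -m creep '0 0 0 0 0 0 95;0 0 0 0 0 0 95;0 0 0 0 0 0 95;0 0 0 0 0 0 95;0 0 0.003 0 0 0 95;0 0 0.006 0 0 0 95;0 0 0.01 0 0 0 95;0 0 0.015 0 0 0 95';python3 -m creep '0 0 0.02 0 0 0 95;0 0 0.025 0 0 0 95;0 0 0.03 0 0 0 95;0 0 0.03 -0.06 -0.036 0 95;0 0 0.03 -0.06 -0.036 0 95;0 0 0.02 0 0 0 95;0 0 0 0 0 0 95;0 0 0 0 0 0 95'
python3 - <<'E'
from h import *
T=viewer.camera_info('top'); W=viewer.camera_info('wrist')
w=viewer.capture('wrist'); cv2.imwrite('pics/w9.png',w[:,:,::-1]); cv2.imwrite('pics/t9.png',viewer.capture('top')[:,:,::-1])
# dark/saturated blue inside tray
h=cv2.cvtColor(w,cv2.COLOR_RGB2HSV); m=cv2.inRange(h,(100,120,40),(125,255,255))
n,l,s,c=cv2.connectedComponentsWithStats(m)
for i in range(1,n):
    if s[i][4]>60:
        ys,xs=np.where(l==i); box=cv2.boxPoints(cv2.minAreaRect(np.c_[xs,ys].astype(np.float32)))
        print(s[i],[ (rot([0,0,.54]).T@(ray(q,8,W)-[531,40,0])).round()[:2].tolist() for q in box])
E
```

```text
time: 20.37
tool_pos: [578.2, 36.4, 145.6]
tcp_rot: [-3.006, 0.0, 0.54]
contact_force: [-0.3, -0.1, 0.0]
grip_width: 53.3
finger_force: 0.0
time: 21.03
tool_pos: [577.8, 36.4, 179.9]
tcp_rot: [-3.005, 0.001, 0.54]
contact_force: [0.4, 0.9, -0.6]
grip_width: 87.3
finger_force: 0.0
time: 21.7
tool_pos: [578.3, 36.6, 336.9]
tcp_rot: [3.135, -0.003, 0.54]
contact_force: [-0.3, 0.2, -0.9]
grip_width: 87.4
finger_force: 0.0
[ 288  158   93   82 2148] [[2.0, 5.0], [80.0, -2.0], [74.0, -91.0], [-6.0, -88.0]]
[  10  238  136   95 6411] [[-81.0, 331.0], [14.0, 285.0], [-21.0, 144.0], [-118.0, 179.0]]
```

The wrist image numerically puts the filter flat in the tray (tray x −6..80, y −91..5 mm), and the gripper is clear. Hand in.

```bash
python3 -c "
from plant import order
print(order.close_job())"
```

```text
the job is handed in; nothing more can be done
None
```

The job is handed in, at about 22 s of the 59 s allowed: the canister was set on the table by the pump's front right corner, the key was pressed home (about 21 N), and the filter was drawn out and set down in the tray, where the wrist image puts it flat. I viewed 12 pictures instead of the allowed 10, and checked the end state only from image measurements and force readings, not by eye.

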